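# Clear the storage rack, load the feed tube, put the rack back in order

### The job

The bushing and the plug at the back of the storage rack are needed in the feed tube, but the steel sample cell and the glass vial stand in front of them. First stand both the cell and the vial upright in the shallow grey side tray; then drop the bushing into the upright feed tube and after it the plug, so that the plug rests on the bushing; then put the cell and the vial back upright in the rack, each exactly where it stood at the start. Leave the brass check weight in the rack and the round tin alone.

Things in the scene. Friction and masses are not known exactly. Their poses are not given: they have to be found in the camera images.
- cell: turned light-grey steel sample cell, an open cup, 50 mm outside diameter, 70 mm tall, wall about 10 mm, 260 g, loose; origin at the centre of its underside, z up its axis. It stands in the front row of the rack (about x = -22, y = +55 or -55 mm of the rack), close before a pocket, free to left and right
- vial: glass vial with a white screw cap and dark contents, 25 mm diameter, 62 mm tall (cap: top 10 mm), 32 g, loose; origin at the centre of its underside, z up. It stands in the rack's front row before the other pocket, about 110 mm beside the cell, free to left and right
- bushing: plain steel bushing, 28 mm outside diameter, 13 mm through hole, 50 mm tall, 120 g, loose; origin at the centre of its underside, z up its axis. It stands in one of the rack's back pockets, at about x = +22 mm of the rack: 55 mm to the wall behind it, 11 mm to each divider beside it, so fingers fit before and behind it once the thing before it is gone
- plug: solid steel plug without a hole, 28 mm diameter, bevelled ends, 38 mm tall, 110 g, loose; origin at the centre of its underside, z up its axis. It stands in the other back pocket, with the same room round it as the bushing
- rack: grey storage rack, fixed; base plate 150 mm (x) by 190 (y), 6 mm thick, carrying all that stands in it; origin on the desk 6 mm before the plate's middle, -x is the open front. Back wall at x = +77 to +81 mm, 50 mm high. Two pockets open to front and top at y = +-55 mm, 50 mm wide between dividers 44 mm high from x = 0 to the back wall; a slot between them holds the check weight
- tray: shallow grey side tray, fixed, 190 mm (x) by 110 mm (y) outside, walls 3 mm thick and 12 mm high, floor 3 mm above the desk; origin on the desk under its centre. It lies to the left or to the right of the rack
- tube: feed tube (gravity magazine), fixed, on the other side of the rack from the tray: an upright clear tube on a square aluminium foot 90 x 90 x 8 mm; bore 36 mm, with an aluminium mouth that flares to 54 mm in the top 12 mm, outside diameter at the mouth 62 mm; mouth rim 110 mm above the desk. Origin on the desk on the tube's axis, z up. A part let go in the mouth slides down by itself
- tube_floor (a point): centre of the inner floor of the feed tube, on its axis, 8 mm above the desk; bushing at 0 and plug at 50 mm above it when loaded
- weight: small brass check weight with a knob, 22 mm diameter, 40 mm tall, loose, in the middle slot of the rack; to be left alone; origin at the centre of its underside
- tin: low round light-grey tin, 66 mm diameter, 24 mm tall, loose on the desk to the right of the rack's back; to be left alone; origin at the centre of its underside

How it is judged:
On the way, in this order (a step that is already met when the one before it is completed fails the run):
1. the cell and the vial both stand upright in the side tray, let go, with the bushing and the plug still in their pockets (x of cell in the frame of tray between -0.071 and 0.071 m and y of cell in the frame of tray between -0.031 and 0.031 m and z of each of cell, vial in the frame of tray below 0.008 m and angle between each of cell, vial's own z axis and vertical below 0.15 rad and contact force between the fingers and cell below 0.1 N and x of vial in the frame of tray between -0.0835 and 0.0835 m and y of vial in the frame of tray between -0.0435 and 0.0435 m and contact force between the fingers and vial below 0.1 N and distance of each of bushing, plug from where it was at the start of the episode below 0.02 m), for 0.2 s.
2. the bushing lies at the bottom of the feed tube, the plug not yet in the tube, cell and vial still in the tray (horizontal distance between bushing and tube_floor below 0.008 m and z of bushing in the frame of tube_floor between -0.004 and 0.005 m and angle between bushing's own z axis and vertical below 0.25 rad and contact force between the fingers and bushing below 0.1 N and x of cell in the frame of tray between -0.071 and 0.071 m and y of cell in the frame of tray between -0.031 and 0.031 m and z of each of cell, vial in the frame of tray below 0.008 m and angle between each of cell, vial's own z axis and vertical below 0.15 rad and contact force between the fingers and cell below 0.1 N and x of vial in the frame of tray between -0.0835 and 0.0835 m and y of vial in the frame of tray between -0.0435 and 0.0435 m and contact force between the fingers and vial below 0.1 N and horizontal distance between plug and tube_floor above 0.05 m), for 0.2 s.
3. the plug rests on the bushing in the feed tube, cell and vial still in the tray (horizontal distance between each of bushing, plug and tube_floor below 0.008 m and z of bushing in the frame of tube_floor between -0.004 and 0.005 m and angle between each of bushing, plug's own z axis and vertical below 0.25 rad and contact force between the fingers and bushing below 0.1 N and z of plug in the frame of tube_floor between 0.046 and 0.055 m and contact force between the fingers and plug below 0.1 N and x of cell in the frame of tray between -0.071 and 0.071 m and y of cell in the frame of tray between -0.031 and 0.031 m and z of each of cell, vial in the frame of tray below 0.008 m and angle between each of cell, vial's own z axis and vertical below 0.15 rad and contact force between the fingers and cell below 0.1 N and x of vial in the frame of tray between -0.0835 and 0.0835 m and y of vial in the frame of tray between -0.0435 and 0.0435 m and contact force between the fingers and vial below 0.1 N), for 0.2 s.
At the end, for the whole second after the job is handed in: the bushing stands on the floor of the feed tube and the plug on top of the bushing (within 5 mm of seated height), and the cell and the vial stand upright in the rack, each within 12 mm of where it stood at the start, all let go and at rest (horizontal distance between each of bushing, plug and tube_floor below 0.008 m and z of bushing in the frame of tube_floor between -0.004 and 0.005 m and angle between each of bushing, plug's own z axis and vertical below 0.25 rad and contact force between the fingers and bushing below 0.1 N and z of plug in the frame of tube_floor between 0.046 and 0.055 m and contact force between the fingers and plug below 0.1 N and distance of each of cell, vial from where it was at the start of the episode below 0.012 m and angle between each of cell, vial's own z axis and vertical below 0.1 rad and contact force between the fingers and cell below 0.1 N and contact force between the fingers and vial below 0.1 N and linear speed of each of cell, vial, bushing, plug below 0.02 m/s); the robot touches nothing.
It fails at once if the cell or the vial is tipped more than about 40 degrees (angle between any of cell, vial's own z axis and vertical above 0.7 rad).
It fails at once if the check weight or the tin is moved by more than 20 mm (distance of any of weight, tin from where it was at the start of the episode above 0.02 m).
It also fails if it takes over 152 s, if anything falls off the work surface, if the arm or the gripper's body presses on something with over 40 N, if the wrist force passes 120 N, or if a joint passes its speed limit or range.

### The arm

A 6-joint arm with a two-finger parallel gripper is mounted at the origin on a cart in front of the work surface, level with it; the furniture and walls round the work are solid. World frame = base frame: x ahead of the robot, y to its left, z up, the work surface at z = 0. Lengths are in m, angles in rad, forces in N, time in s.
With the tool pointing down it reaches from about 0.25 to 0.775 m from the base axis. Payload 4 kg.
Tool frame: the origin (TCP) lies at the very end of the fingers, on their centre line; the grasp point (between the pads) lies 19 mm behind it; z points along the fingers, y is the line along which they close (so a half turn about z gives the same grasp; the last joint's range is limited). The gripper opens to 94 mm and grips with 3 to 60 N. Pads are 16 mm wide; open, the fingers measure 119 mm over their backs; the gripper's body (75 mm by 177 mm) begins 78 mm behind the grasp point.
Start: joints at [1.034, 0.087, 1.371, -0, 1.684, -0.103], TCP at [0.231, 0.499, 0.206] pointing down, gripper open.
Joint ranges: [-3.1, 3.1], [-0.76, 2.03], [0.27, 2.55], [-1.08, 4.22], [0.17, 2.65], [-2.57, 2.57]. Speed limits (rad/s): [2.79, 2.79, 3.14, 3.14, 3.14, 3.14].

### API

Orientations are given as [roll, pitch, yaw] about the fixed x, y, z axes, in that order (R = Rz(yaw) Ry(pitch) Rx(roll)).
In Python, from bench import robot gives the robot as it stands. The module is installed in compiled form; this text tells all that it offers.
- The arm moves only by the tool move_arm, never from a script. Its argument "deltas" is one flat list of numbers, 7 for each row, row after row: the turn, a rotation vector about the tool's x, y, z in rad, then the shift along the tool's x, y, z in cm, then the closure, from -1 (fully open) to 1 (shut). A call has 1 to 8 rows; each row is the pose to reach, as a shift and turn from the pose commanded when the call began, along the tool's axes at that moment; what a row does not reach only later rows make up. A row lasts 1/10 s, in which the tool goes at most 50 mm and 8.59 degrees, less where a joint would pass 70% of its speed; a pose out of reach is approached as far as the arm can. A call with a gripper value outside its range is refused whole. The fingers move at their own pace and stop on an object; the grip force is fixed at half the most. Time passes only in rows, so rows that repeat a pose let the fingers close. It gives the time, the measured TCP pose, the force, the opening and the grip force at its end, in the units of the state.
- robot.get_obs(): the state, without advancing time (a new reading comes with each control period).
- robot.snapshot(name): name is "scene" or "top" or "wrist"; returns a dict with "image" (400x640x3 uint8, red, green, blue), "depth" (400x640 float32, m along the optical axis (not along the pixel's ray), 0 where there is no reading), "fov_y" (degrees; the focal length in pixels is half the picture's height over the tangent of half this angle, whatever the lens; pixels are square), "cx", "cy" (the principal point, pixels), "D" ([k1, k2, p1, p2, k3] as OpenCV has them; the pictures are not rectified), "origin" and "orientation" of the camera in the world; the wrist camera has in their place "T_tool_cam" (4x4, takes a point from camera to tool coordinates, whose origin is the TCP and whose axes are the flange's). Camera axes: x right, y up, looking along -z (the intrinsics and any distortion apply to the point x, -y, -z); pixel columns grow to the right and rows downward; lengths in m; the calibration is good to about 2 mm. A picture is of the moment at which its call begins: read the wrist's pose just before it.
- robot.close_job(): hands the job in; it is judged then, once.
The state is a dict: "time": time; "joint_positions": joint angles; "qvel": joint speeds; "joint_torque": joint torques, N m; "tool_pos": TCP position; "ee_rot": TCP orientation; "wrist_force": force on the tool from outside, world axes, zero at the start; "wrist_torque": the same for the moment, N m; "width": finger opening in m; "finger_force": force on a finger pad.
Only numpy, scipy, OpenCV 4.12 (cv2) and the standard library are available. Lean on these libraries where they do the work, as an engineer would, in place of code of your own. Each camera call takes 0.05 s, during which the arm holds its last target. There are 200 camera calls.

## Working session

There is one attempt and no reset: what is moved stays moved. The work goes in short steps, Python scripts to look and compute and a tool call to move; the robot and the scene stay as the last step left them, time stands still between calls to the robot, and variables do not carry over. Pictures are saved under pics/ and viewed, at most 14 in all, crops included, and the job is handed in when it is done.

Besides the shell and the picture viewer there is one more tool, called after "Call:" by a JSON object that holds its "method" and its "body". move_arm: Moves the arm, as the interface text tells. Its arguments: {"type":"object","properties":{"deltas":{"type":"array","items":{"type":"number"}}},"required":["deltas"]}

```bash
mkdir -p pics; cat > h.py <<'E'
import numpy as np, cv2
from bench import robot
from scipy.spatial.transform import Rotation as R
def snap(n,f=None):
    o=robot.get_obs(); s=robot.snapshot(n)
    if f: cv2.imwrite('pics/'+f,cv2.cvtColor(s['image'],cv2.COLOR_RGB2BGR))
    if n=='wrist':
        T=np.eye(4);T[:3,:3]=R.from_euler('xyz',o['ee_rot']).as_matrix();T[:3,3]=o['tool_pos'];T=T@s['T_tool_cam']
    else:
        T=np.eye(4);q=np.array(s['orientation'],float)
        T[:3,:3]=q if q.shape==(3,3) else (R.from_euler('xyz',q) if q.size==3 else R.from_quat(q)).as_matrix()
        T[:3,3]=s['origin']
    s['T']=T; f_=200/np.tan(np.radians(s['fov_y'])/2)
    s['K']=np.array([[f_,0,s['cx']],[0,f_,s['cy']],[0,0,1]]);return s
def rays(s,px):
    u=cv2.undistortPoints(np.array(px,float).reshape(-1,1,2),s['K'],np.array(s['D'],float)).reshape(-1,2)
    return np.c_[u[:,0],-u[:,1],-np.ones(len(u))]
def atz(s,px,z):
    d=rays(s,px)@s['T'][:3,:3].T;o=s['T'][:3,3]
    return o+d*((z-o[2])/d[:,2])[:,None]
def dep(s,px):
    d=np.array([s['depth'][int(v),int(u)] for u,v in px])
    return (rays(s,px)*d[:,None])@s['T'][:3,:3].T+s['T'][:3,3]
def proj(s,P):
    c=(np.array(P,float)-s['T'][:3,3])@s['T'][:3,:3]
    return cv2.projectPoints(c*[1,-1,-1],np.zeros(3),np.zeros(3),s['K'],np.array(s['D'],float))[0].reshape(-1,2)
def cloud(s):
    v,u=np.mgrid[0:400,0:640];px=np.c_[u.ravel(),v.ravel()]
    return ((rays(s,px)*s['depth'].ravel()[:,None])@s['T'][:3,:3].T+s['T'][:3,3]).reshape(400,640,3)
E
python3 - <<'E'
from h import *
for n in('scene','top'):
    s=snap(n,n+'0.png');print(n,s['fov_y'],s['cx'],s['cy'],s['D'],s['origin'],s['orientation'],(s['depth']>0).mean())
print(robot.get_obs())
E
```

```text
scene 52.415165634784714 324.4806985994137 195.36771768053526 [-0.08440509  0.          0.          0.          0.        ] [-0.08453603 -0.41506012  0.46343644] [ 1.07514885 -0.02018214 -0.99642559] 0.99601953125
top 42.78057818696391 312.22333626466934 211.67609667633315 [-0.09993698  0.          0.          0.          0.        ] [ 0.48247525 -0.02441578  1.11967509] [ 0.0820164   0.00458293 -1.54713175] 0.9958671875
{'time': 0.1, 'joint_positions': array([ 1.03389375e+00,  8.79015553e-02,  1.37208085e+00,  1.34156233e-05,
        1.68361038e+00, -1.03091951e-01]), 'qvel': array([-1.06859978e-04, -8.48676517e-04, -9.04607443e-04, -2.89980760e-05,
       -5.88069951e-05, -7.93573599e-04]), 'joint_torque': array([ 2.84660717e-03, -3.41252267e+01, -3.03301120e+01,  7.20658712e-02,
        3.04095203e-02, -1.07185326e-04]), 'tool_pos': array([0.23092598, 0.49863194, 0.20442134]), 'ee_rot': array([-3.13960451e+00, -2.19094946e-04,  2.70778331e+00]), 'wrist_force': array([-0.58750006, -0.2521954 , -0.04920098]), 'wrist_torque': array([-0.01040724,  0.03213863, -0.01113854]), 'finger_force': 0.0, 'width': 0.09413322246135278}
```

View pics/top0.png

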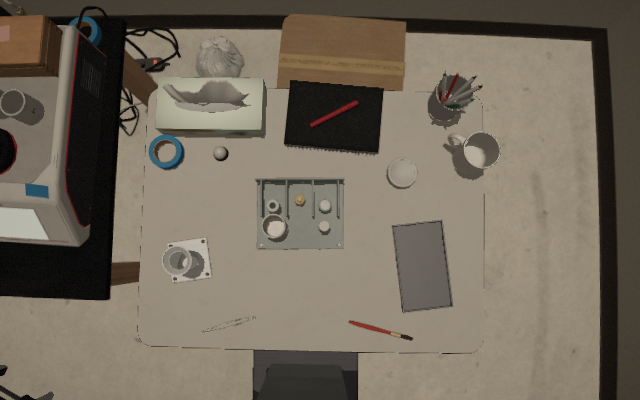

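View pics/scene0.png

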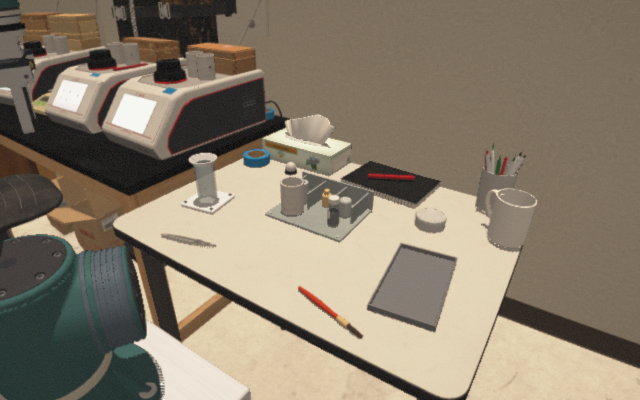

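Top view: the cell is at (274,228) with the bushing behind it at (272,205). The vial is at (324,227) with the plug at (325,206), and the weight is at (300,200). The tray runs from (393,222) to (452,311), the tube mouth is at (178,261), and the tin is at (402,173). Next I'll enlarge the crop and check depth.

```bash
python3 - <<'E'
from h import *
s=snap('top');C=cloud(s)
im=cv2.cvtColor(s['image'],cv2.COLOR_RGB2BGR)
a=cv2.resize(im[170:260,245:355],None,fx=5,fy=5,interpolation=cv2.INTER_CUBIC)
b=cv2.resize(im[225:295,150:220],None,fx=3.5,fy=3.5,interpolation=cv2.INTER_CUBIC)
o=np.zeros((450,800,3),np.uint8);o[:,:550]=a;o[:245,550:795]=b
cv2.imwrite('pics/crop1.png',o)
reg={'cell':(258,292,210,245),'bush':(262,282,196,211),'vial':(316,332,218,238),'plug':(316,334,196,214),'tube':(155,200,240,285),'tin':(383,420,153,192),'weight':(292,308,192,208)}
zt={'cell':.076,'bush':.056,'vial':.068,'plug':.044,'tube':.11,'tin':.024,'weight':.046}
for k,(u0,u1,v0,v1) in reg.items():
    c=C[v0:v1,u0:u1].reshape(-1,3);m=abs(c[:,2]-zt[k])<.008
    p=c[m]; print(k,m.sum(),np.round(p.mean(0),4) if m.any() else '',np.round(np.percentile(p[:,2],[10,50,90]),4) if m.any() else '', np.round(cv2.minEnclosingCircle(p[:,:2].astype(np.float32)),4) if 0 else np.round([(p[:,i].min()+p[:,i].max())/2 for i in(0,1)],4) if m.any() else '')
print('desk',C[330,300],C[270,350],'rackbase',C[240,300],'trayfloor',C[265,422])
# rack corners on base plate z=.006, tray rim corners z=.012
print(np.round(atz(s,[[257,249],[343,249],[343,180],[257,180]],.006),4))
print(np.round(atz(s,[[393,227],[441,221],[452,305],[404,311]],.012),4))
E
```

```text
cell 141 [0.5381 0.0615 0.0758] [0.0718 0.0762 0.0789] [0.5379 0.0623]
bush 102 [0.5824 0.0664 0.0566] [0.0541 0.0567 0.0591] [0.5828 0.066 ]
vial 95 [ 0.541  -0.0424  0.069 ] [0.0668 0.0691 0.0714] [ 0.5417 -0.0425]
plug 135 [ 0.5861 -0.0439  0.0442] [0.0413 0.0446 0.0468] [ 0.5858 -0.0442]
tube 381 [0.4612 0.2527 0.1081] [0.1037 0.1085 0.112 ] [0.4617 0.2506]
tin 707 [ 0.664  -0.2099  0.0247] [0.0221 0.0247 0.0273] [ 0.664  -0.2101]
weight 31 [0.5978 0.0108 0.0451] [0.0425 0.0453 0.0477] [0.5974 0.0113]
desk [0.3166184  0.00323136 0.00373805] [ 0.44870424 -0.1022616   0.0045671 ] rackbase [0.5113562  0.00805355 0.00492894] trayfloor [ 0.46278454 -0.2597266   0.00342513]
[[ 0.4894  0.1013  0.006 ]
 [ 0.4939 -0.0861  0.006 ]
 [ 0.6454 -0.0832  0.006 ]
 [ 0.6411  0.1062  0.006 ]]
[[ 0.544  -0.1937  0.012 ]
 [ 0.5595 -0.299   0.012 ]
 [ 0.3777 -0.3246  0.012 ]
 [ 0.3632 -0.2201  0.012 ]]
```

View pics/crop1.png

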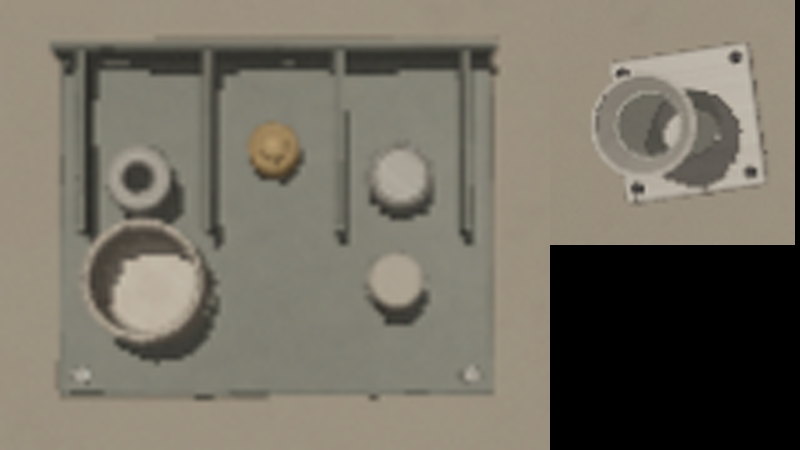

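Heights match the text: cell top 76, bushing 56, vial 68, plug 44 and mouth about 110 mm. The rack yaw is about 0.024 rad and the tray yaw about 0.146. I'll move over the rack and take a second view with the wrist camera.

```bash
cat > go.py <<'E'
import sys
from h import *
x,y,z,yaw=map(float,sys.argv[1:5])
o=robot.get_obs();Rt=R.from_euler('xyz',o['ee_rot']);G=R.from_euler('xyz',[np.pi,0,yaw])
print(np.round((Rt.inv()*G).as_rotvec(),3),np.round(Rt.inv().apply(np.array([x,y,z])-o['tool_pos'])*100,2),'t',o['time'],np.round(o['tool_pos'],4),np.round(o['joint_positions'],2))
E
python3 go.py 0.50 0.01 0.26 3.166
```

```text
[-0.002 -0.001 -0.458] [-44.95 -33.04  -5.49] t 0.15 [0.2309 0.4987 0.2046] [ 1.03  0.09  1.37  0.    1.68 -0.1 ]
```

Call:
{"method": "move_arm", "body": {"deltas": [0,0,-0.46,-45,-33,-5.5,-1,0,0,-0.46,-45,-33,-5.5,-1,0,0,-0.46,-45,-33,-5.5,-1,0,0,-0.46,-45,-33,-5.5,-1,0,0,-0.46,-45,-33,-5.5,-1,0,0,-0.46,-45,-33,-5.5,-1,0,0,-0.46,-45,-33,-5.5,-1,0,0,-0.46,-45,-33,-5.5,-1]}}

```text
time: 0.95
tool_pos: [0.4182, 0.1593, 0.2437]
ee_rot: [3.141, 0.0, -3.115]
wrist_force: [1.1, 1.3, 0.7]
width: 0.0938
finger_force: 0.0
```

```bash
python3 go.py 0.48 0.01 0.28 3.166
```

```text
[0.    0.    0.002] [ -5.78 -15.09  -3.64] t 0.95 [0.4182 0.1593 0.2437] [ 0.24 -0.15  1.52  0.    1.76 -1.36]
```

Call:
{"method": "move_arm", "body": {"deltas": [0,0,0,-5.8,-15,-3.6,-1,0,0,0,-5.8,-15,-3.6,-1,0,0,0,-5.8,-15,-3.6,-1,0,0,0,-5.8,-15,-3.6,-1,0,0,0,-5.8,-15,-3.6,-1,0,0,0,-5.8,-15,-3.6,-1]}}

```text
time: 1.55
tool_pos: [0.4793, 0.0137, 0.279]
ee_rot: [3.14, -0.001, -3.115]
wrist_force: [-0.4, 0.5, 0.6]
width: 0.094
finger_force: 0.0
```

```bash
python3 - <<'E'
from h import *
s=snap('wrist','w1.png');o=robot.get_obs();print(o['tool_pos'],o['qvel'].round(3),s['T'].round(3),s['fov_y'])
P=[[.538,.063,.076],[.583,.066,.056],[.541,-.0425,.068],[.586,-.044,.044]]
print(proj(s,P).round(1))
E
```

```text
[0.47914841 0.01415401 0.27900638] [ 0.018 -0.006  0.003 -0.004 -0.002 -0.003] [[-0.027 -0.963 -0.268  0.401]
 [ 1.    -0.025 -0.008  0.01 ]
 [ 0.001 -0.268  0.963  0.457]
 [ 0.     0.     0.     1.   ]] 60.330973173122835
[[363.7 226.1]
 [362.1 254.2]
 [274.8 224. ]
 [276.5 250.4]]
```

View pics/w1.png

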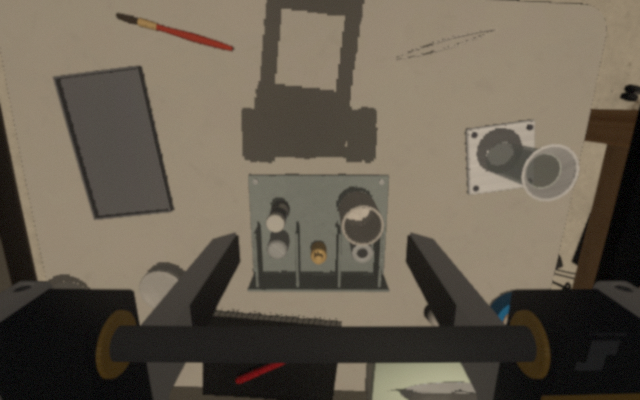

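The wrist view agrees: cell rim (362,226), bushing (362,253), vial cap (276,222), plug (277,247) all lie within about 2 px of the projected positions. Next I'll go for the cell.

```bash
python3 go.py 0.538 0.0625 0.12 3.166;python3 go.py 0.538 0.0625 0.032 3.166
```

```text
[ 0.001 -0.001  0.003] [-6.04  4.65 15.9 ] t 1.6 [0.4791 0.0142 0.279 ] [-0.09 -0.07  1.39  0.    1.83 -1.69]
[ 0.001 -0.001  0.003] [-6.05  4.64 24.7 ] t 1.6 [0.4791 0.0142 0.279 ] [-0.09 -0.07  1.39  0.    1.83 -1.69]
```

Call:
{"method": "move_arm", "body": {"deltas": [0,0,0,-6,4.7,10,-1,0,0,0,-6,4.7,15.5,-1,0,0,0,-6,4.7,15.5,-1,0,0,0,-6,4.7,15.5,-1,0,0,0,-6,4.7,15.5,-1,0,0,0,-6,4.7,15.5,-1]}}

```text
time: 2.2
tool_pos: [0.5379, 0.0628, 0.1249]
ee_rot: [3.142, -0.001, -3.113]
wrist_force: [0.7, -0.3, 0.6]
width: 0.0942
finger_force: 0.0
```

```bash
python3 go.py 0.538 0.0625 0.032 3.166
```

```text
[ 0.    -0.001  0.004] [-0.01 -0.03  9.29] t 2.2 [0.5379 0.0628 0.1249] [ 0.01  0.1   1.52  0.    1.52 -1.59]
```

Call:
{"method": "move_arm", "body": {"deltas": [0,0,0,0,0,4,-1,0,0,0,0,0,7,-1,0,0,0,0,0,9.2,-1,0,0,0,0,0,9.2,-1,0,0,0,0,0,9.2,-0.3,0,0,0,0,0,9.2,0.2,0,0,0,0,0,9.2,0.2,0,0,0,0,0,9.2,0.2]}}

```text
time: 3.0
tool_pos: [0.5396, 0.0614, 0.0342]
ee_rot: [3.142, 0.003, -3.115]
wrist_force: [-0.2, -0.6, 0.2]
width: 0.0652
finger_force: 0.0
```

Call:
{"method": "move_arm", "body": {"deltas": [0,0,0,0,0,0,0.3,0,0,0,0,0,0,0.3,0,0,0,0,0,0,0.3,0,0,0,0,0,0,0.3]}}

```text
time: 3.4
tool_pos: [0.5388, 0.0617, 0.0329]
ee_rot: [3.141, 0.001, -3.115]
wrist_force: [-0.7, 1.7, 2.4]
width: 0.05
finger_force: 30.0
```

Call:
{"method": "move_arm", "body": {"deltas": [0,0,0,0,0,-4,0.3,0,0,0,0,0,-8,0.3,0,0,0,0,0,-12,0.3,0,0,0,0,0,-12,0.3,0,0,0,0,0,-12,0.3]}}

```text
time: 3.9
tool_pos: [0.5386, 0.0611, 0.1523]
ee_rot: [-3.141, 0.0, -3.115]
wrist_force: [-0.2, 0.6, -3.3]
width: 0.0496
finger_force: 30.0
```

```bash
python3 go.py 0.496 -0.2543 0.15 3.288
```

```text
[-0.    0.   -0.12] [  5.08 -31.42   0.24] t 3.9 [0.5386 0.0611 0.1523] [ 0.01  0.09  1.48 -0.    1.58 -1.59]
```

Moving at about 40 mm per row, to be gentle.

Call:
{"method": "move_arm", "body": {"deltas": [0,0,-0.02,0.6,-4,0,0.3,0,0,-0.04,1.3,-8,0,0.3,0,0,-0.06,2,-12,0,0.3,0,0,-0.08,2.6,-16,0,0.3,0,0,-0.1,3.3,-20,0,0.3,0,0,-0.12,4,-24,0,0.3,0,0,-0.12,4.6,-28,0,0.3,0,0,-0.12,5.1,-31.4,0,0.3]}}

```text
time: 4.7
tool_pos: [0.4934, -0.255, 0.1483]
ee_rot: [3.137, -0.005, -2.996]
wrist_force: [1.0, 0.4, -2.8]
width: 0.0498
finger_force: 30.0
```

Call:
{"method": "move_arm", "body": {"deltas": [0,0,0,0,0,0,0.3,0,0,0,0,0,0,0.3]}}

```text
time: 4.9
tool_pos: [0.4941, -0.2535, 0.149]
ee_rot: [3.137, -0.005, -2.997]
wrist_force: [0.1, 0.3, -3.4]
width: 0.0498
finger_force: 30.0
```

```bash
python3 go.py 0.496 -0.2543 0.033 3.288
```

```text
[ 0.005 -0.005 -0.002] [-0.23 -0.16 11.6 ] t 4.9 [ 0.4941 -0.2535  0.149 ] [-0.58  0.12  1.44  0.    1.58 -2.29]
```

Call:
{"method": "move_arm", "body": {"deltas": [0,0,0,0,0,4,0.3,0,0,0,0,0,8,0.3,0,0,0,0,0,10.5,0.3,0,0,0,0,0,11.3,0.3,0,0,0,0,0,11.6,0.3,0,0,0,0,0,11.75,0.3,0,0,0,0,0,11.75,0.3]}}

```text
time: 5.6
tool_pos: [0.497, -0.2542, 0.0367]
ee_rot: [-3.14, 0.002, -2.995]
wrist_force: [-0.1, 0.8, -2.9]
width: 0.0497
finger_force: 30.0
```

Call:
{"method": "move_arm", "body": {"deltas": [0,0,0,0,0,0.1,0.3,0,0,0,0,0,0.2,0.3,0,0,0,0,0,0.3,0.3,0,0,0,0,0,0.3,0.3,0,0,0,0,0,0.3,0.3]}}

```text
time: 6.1
tool_pos: [0.4958, -0.2539, 0.0321]
ee_rot: [3.141, 0.0, -2.996]
wrist_force: [1.3, -0.2, -1.8]
width: 0.0492
finger_force: 30.0
```

Call:
{"method": "move_arm", "body": {"deltas": [0,0,0,0,0,0.1,0.3,0,0,0,0,0,0.2,0.3,0,0,0,0,0,0.2,0.3,0,0,0,0,0,0.2,0.3]}}

```text
time: 6.5
tool_pos: [0.4958, -0.2539, 0.03]
ee_rot: [3.141, 0.0, -2.995]
wrist_force: [0.0, -0.1, -3.2]
width: 0.05
finger_force: 30.0
```

Call:
{"method": "move_arm", "body": {"deltas": [0,0,0,0,0,0.1,0.3,0,0,0,0,0,0.1,0.3,0,0,0,0,0,0.1,0.3]}}

```text
time: 6.8
tool_pos: [0.4958, -0.2539, 0.0299]
ee_rot: [-3.141, 0.0, -2.995]
wrist_force: [-3.3, 1.3, 5.4]
width: 0.0498
finger_force: 30.0
```

Contact. Release, then rise.

Call:
{"method": "move_arm", "body": {"deltas": [0,0,0,0,0,0,-0.3,0,0,0,0,0,0,-1,0,0,0,0,0,0,-1,0,0,0,0,0,0,-1,0,0,0,0,0,-5,-1,0,0,0,0,0,-10,-1,0,0,0,0,0,-14,-1,0,0,0,0,0,-14,-1]}}

```text
time: 7.6
tool_pos: [0.4992, -0.2561, 0.1772]
ee_rot: [-3.132, 0.011, -2.995]
wrist_force: [-0.5, 0.3, -0.2]
width: 0.0938
finger_force: 0.0
```

```bash
python3 go.py 0.541 -0.0425 0.15 3.166
```

```text
[-0.009  0.012  0.122] [-7.22 20.55  2.6 ] t 7.6 [ 0.4992 -0.2561  0.1772] [-0.58  0.11  1.4   0.    1.61 -2.29]
```

Call:
{"method": "move_arm", "body": {"deltas": [0,0,0.12,-7.1,20.5,0,-1,0,0,0.12,-7.1,20.5,2,-1,0,0,0.12,-7.1,20.5,3,-1,0,0,0.12,-7.1,20.5,3,-1,0,0,0.12,-7.1,20.5,3,-1,0,0,0.12,-7.1,20.5,3,-1,0,0,0.12,-7.1,20.5,3,-1]}}

```text
time: 8.3
tool_pos: [0.5358, -0.0408, 0.1382]
ee_rot: [-3.141, -0.001, -3.114]
wrist_force: [0.3, 0.4, -0.0]
width: 0.0939
finger_force: 0.0
```

```bash
python3 go.py 0.541 -0.0425 0.032 3.166
```

```text
[-0.    -0.001  0.003] [-0.53 -0.18 10.62] t 8.3 [ 0.5358 -0.0408  0.1382] [-0.18  0.08  1.51 -0.    1.55 -1.78]
```

Call:
{"method": "move_arm", "body": {"deltas": [0,0,0,-0.5,-0.1,4,-1,0,0,0,-0.5,-0.1,8,-1,0,0,0,-0.5,-0.1,10.4,-1,0,0,0,-0.5,-0.1,10.4,-0.5,0,0,0,-0.5,-0.1,10.4,0,0,0,0,-0.5,-0.1,10.4,0.4,0,0,0,-0.5,-0.1,10.4,0.5,0,0,0,-0.5,-0.1,10.4,0.6]}}

```text
time: 9.1
tool_pos: [0.5423, -0.0419, 0.0368]
ee_rot: [-3.141, 0.003, -3.116]
wrist_force: [0.5, -0.2, -0.1]
width: 0.0576
finger_force: 0.0
```

Call:
{"method": "move_arm", "body": {"deltas": [0,0,0,0,0,0,0.8,0,0,0,0,0,0,0.8,0,0,0,0,0,0,0.8,0,0,0,0,0,0,0.8,0,0,0,0,0,0,0.8]}}

```text
time: 9.6
tool_pos: [0.5411, -0.0415, 0.035]
ee_rot: [3.141, -0.0, -3.115]
wrist_force: [0.2, 0.2, -0.1]
width: 0.0243
finger_force: 30.0
```

Call:
{"method": "move_arm", "body": {"deltas": [0,0,0,0,0,-4,0.8,0,0,0,0,0,-8,0.8,0,0,0,0,0,-12,0.8,0,0,0,0,0,-12,0.8,0,0,0,0,0,-12,0.8]}}

```text
time: 10.1
tool_pos: [0.5418, -0.0417, 0.1562]
ee_rot: [-3.141, 0.003, -3.115]
wrist_force: [0.3, 0.7, -0.7]
width: 0.0245
finger_force: 30.0
```

```bash
python3 go.py 0.4165 -0.266 0.15 3.288
```

```text
[-0.001  0.003 -0.12 ] [ 13.12 -22.09   0.59] t 10.1 [ 0.5418 -0.0417  0.1562] [-0.18  0.09  1.47  0.    1.58 -1.78]
```

Call:
{"method": "move_arm", "body": {"deltas": [0,0,-0.02,2,-3.4,0,0.8,0,0,-0.04,4,-6.7,0,0.8,0,0,-0.06,6,-10,0,0.8,0,0,-0.08,8,-13.4,0,0.8,0,0,-0.1,10,-16.8,0,0.8,0,0,-0.12,12,-20,0,0.8,0,0,-0.12,13,-22.1,0,0.8,0,0,-0.12,13,-22.1,0,0.8]}}

```text
time: 10.9
tool_pos: [0.4147, -0.2674, 0.1524]
ee_rot: [3.139, -0.004, -3.0]
wrist_force: [1.1, -0.7, -0.0]
width: 0.0244
finger_force: 30.0
```

```bash
python3 go.py 0.4165 -0.266 0.032 3.288
```

```text
[ 0.003 -0.004 -0.005] [-0.24  0.08 12.04] t 10.9 [ 0.4147 -0.2674  0.1524] [-0.69 -0.02  1.59 -0.    1.58 -2.4 ]
```

Call:
{"method": "move_arm", "body": {"deltas": [0,0,0,0,0,4,0.8,0,0,0,0,0,8,0.8,0,0,0,0,0,10.5,0.8,0,0,0,0,0,11.3,0.8,0,0,0,0,0,11.6,0.8,0,0,0,0,0,11.8,0.8,0,0,0,0,0,11.8,0.8,0,0,0,0,0,11.8,0.8]}}

```text
time: 11.7
tool_pos: [0.418, -0.2665, 0.0385]
ee_rot: [-3.14, 0.002, -2.995]
wrist_force: [-0.6, -0.3, 0.3]
width: 0.0244
finger_force: 30.0
```

Call:
{"method": "move_arm", "body": {"deltas": [0,0,0,0,0,0.1,0.8,0,0,0,0,0,0.1,0.8,0,0,0,0,0,0.1,0.8]}}

```text
time: 12.0
tool_pos: [0.4171, -0.266, 0.0363]
ee_rot: [-3.141, 0.0, -2.995]
wrist_force: [0.3, 1.1, 0.0]
width: 0.0246
finger_force: 30.0
```

Call:
{"method": "move_arm", "body": {"deltas": [0,0,0,0,0,0.1,0.8,0,0,0,0,0,0.2,0.8,0,0,0,0,0,0.3,0.8,0,0,0,0,0,0.35,0.8,0,0,0,0,0,0.35,0.8,0,0,0,0,0,0.35,0.8]}}

```text
time: 12.6
tool_pos: [0.4171, -0.2659, 0.0325]
ee_rot: [3.141, 0.0, -2.995]
wrist_force: [0.5, 0.2, -0.1]
width: 0.0242
finger_force: 30.0
```

Call:
{"method": "move_arm", "body": {"deltas": [0,0,0,0,0,0.05,0.8,0,0,0,0,0,0.1,0.8,0,0,0,0,0,0.1,0.8,0,0,0,0,0,0.1,0.8]}}

```text
time: 13.0
tool_pos: [0.4172, -0.266, 0.0319]
ee_rot: [-3.141, 0.0, -2.995]
wrist_force: [-1.1, 0.9, 2.3]
width: 0.0247
finger_force: 30.0
```

Contact. Release slowly, rise and look.

Call:
{"method": "move_arm", "body": {"deltas": [0,0,0,0,0,0,0.4,0,0,0,0,0,0,0,0,0,0,0,0,0,-0.4,0,0,0,0,0,0,-0.4,0,0,0,0,0,-4,-0.4,0,0,0,0,0,-8,-0.2,0,0,0,0,0,-12,-0.2,0,0,0,0,0,-14,-0.2]}}

```text
time: 13.8
tool_pos: [0.4183, -0.267, 0.1758]
ee_rot: [-3.137, 0.004, -2.995]
wrist_force: [0.8, -0.2, 0.9]
width: 0.0563
finger_force: 0.0
```

```bash
python3 - <<'E'
from h import *
s=snap('top','t2.png');C=cloud(s)
im=cv2.imread('pics/t2.png');cv2.imwrite('pics/t2c.png',cv2.resize(im[165:325,240:470],None,fx=3,fy=3,interpolation=cv2.INTER_CUBIC))
for k,(u0,u1,v0,v1),z in[('bush',(262,282,196,213),.056),('plug',(316,334,196,214),.044)]:
    p=C[v0:v1,u0:u1].reshape(-1,3);p=p[abs(p[:,2]-z)<.006];print(k,p.mean(0).round(4),[((p[:,i].min()+p[:,i].max())/2).round(4) for i in(0,1)])
E
python3 go.py 0.5835 0.0655 0.15 1.595; python3 go.py 0.5835 0.0655 0.15 4.736
```

```text
bush [0.5817 0.0661 0.0561] [np.float64(0.5818), np.float64(0.0662)]
plug [ 0.5861 -0.0439  0.0437] [np.float64(0.5858), np.float64(-0.0442)]
[0.    0.012 1.693] [-21.08  30.6    2.75] t 13.85 [ 0.4193 -0.2678  0.1784] [-0.68 -0.03  1.55  0.    1.62 -2.4 ]
[-0.012  0.    -1.448] [-21.08  30.6    2.75] t 13.85 [ 0.4193 -0.2678  0.1784] [-0.68 -0.03  1.55  0.    1.62 -2.4 ]
```

View pics/t2c.png

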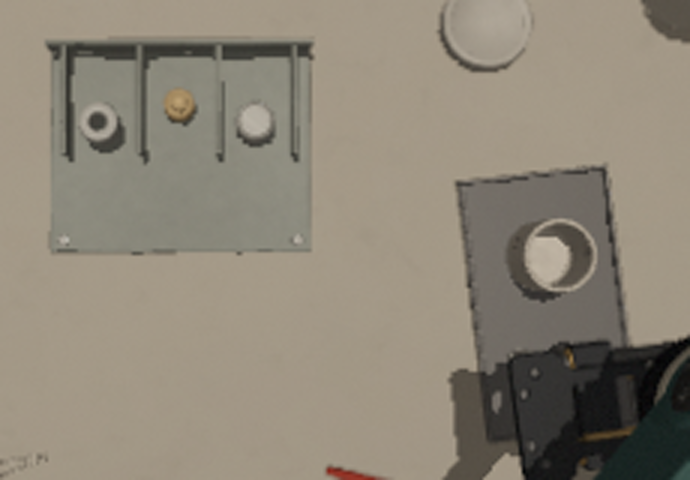

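The cell stands in the tray (crop 560,257). The bushing (100,122) and plug (255,122) are undisturbed. Next I'll turn and go over the bushing.

Call:
{"method": "move_arm", "body": {"deltas": [0,0,1.69,-21,30.6,0,-0.15,0,0,1.69,-21,30.6,0,-0.15,0,0,1.69,-21,30.6,0,-0.15,0,0,1.69,-21,30.6,0,-0.15,0,0,1.69,-21,30.6,0,-0.15,0,0,1.69,-21,30.6,0,-0.15,0,0,1.69,-21,30.6,0,-0.15,0,0,1.69,-21,30.6,0,-0.15]}}

```text
time: 14.65
tool_pos: [0.5751, 0.058, 0.1702]
ee_rot: [-3.14, -0.001, 2.204]
wrist_force: [0.5, -0.7, -0.2]
width: 0.0536
finger_force: 0.0
```

```bash
python3 go.py 0.582 0.066 0.13 1.595
```

```text
[-0.002 -0.     0.609] [0.23 1.03 4.02] t 14.65 [0.5751 0.058  0.1702] [ 0.    0.16  1.36 -0.    1.62 -0.63]
```

Call:
{"method": "move_arm", "body": {"deltas": [0,0,0.6,0.2,0.8,3,-0.1,0,0,0.6,0.2,0.8,3,-0.1,0,0,0.6,0.2,0.8,3,-0.1,0,0,0.6,0.2,0.8,3,-0.1,0,0,0.6,0.2,0.8,3,-0.1,0,0,0.6,0.2,0.8,3,-0.1,0,0,0.6,0.2,0.8,3,-0.1]}}

```text
time: 15.35
tool_pos: [0.5801, 0.0626, 0.1411]
ee_rot: [-3.141, -0.0, 1.612]
wrist_force: [-0.8, -0.3, -0.3]
width: 0.0518
finger_force: 0.0
```

```bash
python3 go.py 0.582 0.066 0.031 1.595
```

```text
[-0.001 -0.     0.017] [ 0.33  0.21 11.01] t 15.35 [0.5801 0.0626 0.1411] [ 0.01  0.18  1.39  0.    1.57 -0.03]
```

Call:
{"method": "move_arm", "body": {"deltas": [0,0,0.01,0.3,0.2,3,-0.1,0,0,0.01,0.3,0.2,6,-0.1,0,0,0.01,0.3,0.2,9,-0.1,0,0,0.01,0.3,0.2,10.8,-0.1,0,0,0.01,0.3,0.2,10.8,-0.1,0,0,0.01,0.3,0.2,10.8,-0.1]}}

```text
time: 15.95
tool_pos: [0.5823, 0.0657, 0.0339]
ee_rot: [3.142, -0.0, 1.601]
wrist_force: [-0.6, -0.3, 1.0]
width: 0.052
finger_force: 0.0
```

Call:
{"method": "move_arm", "body": {"deltas": [0,0,0,0,0,0.1,0.2,0,0,0,0,0,0.1,0.7,0,0,0,0,0,0.1,0.7,0,0,0,0,0,0.1,0.7,0,0,0,0,0,0.1,0.7]}}

```text
time: 16.45
tool_pos: [0.5828, 0.0658, 0.0337]
ee_rot: [3.14, -0.0, 1.6]
wrist_force: [-0.2, -0.6, 4.1]
width: 0.0279
finger_force: 29.9
```

Call:
{"method": "move_arm", "body": {"deltas": [0,0,0,0,0,0,0.7,0,0,0,0,0,-4,0.7,0,0,0,0,0,-8,0.7,0,0,0,0,0,-12,0.7,0,0,0,0,0,-15,0.7,0,0,0,0,0,-15,0.7,0,0,0,0,0,-15,0.7]}}

```text
time: 17.15
tool_pos: [0.582, 0.0657, 0.1819]
ee_rot: [-3.141, -0.0, 1.6]
wrist_force: [-0.7, 0.8, -1.3]
width: 0.028
finger_force: 29.9
```

```bash
python3 - <<'E'
from h import *
s=snap('top','t3.png');im=cv2.imread('pics/t3.png')
a=cv2.resize(im[225:295,150:220],None,fx=6,fy=6,interpolation=cv2.INTER_CUBIC)
b=cv2.resize(im[210:320,380:460],None,fx=4,fy=4,interpolation=cv2.INTER_CUBIC)
o=np.zeros((440,760,3),np.uint8);o[:420,:420]=a;o[:,430:750]=b;cv2.imwrite('pics/t3c.png',o)
C=cloud(s)[240:285,155:200].reshape(-1,3);p=C[abs(C[:,2]-.108)<.006];print(len(p),p.mean(0),[cv2.fitEllipse(np.zeros((0,2))) if 0 else cv2.minEnclosingCircle(p[:,:2].astype(np.float32))])
E
python3 go.py 0.462 0.251 0.18 2.0
```

```text
273 [0.46073632 0.26297322 0.10775667] [((0.46201056241989136, 0.25110912322998047), 0.030605508014559746)]
[-0.003 -0.001 -0.4  ] [ 18.87 -11.36   0.07] t 17.2 [0.5812 0.0657 0.1803] [ 0.02  0.17  1.32  0.    1.65 -0.01]
```

View pics/t3c.png

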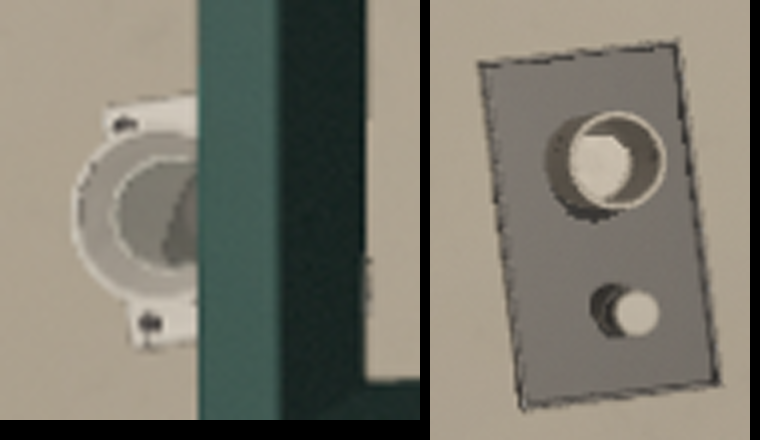

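Cell (crop 617,160) and vial (636,312) both stand upright in the tray. The bushing is held at 28 mm. The mouth centre by depth is (0.462, 0.251), radius 31 mm, as specified.

Call:
{"method": "move_arm", "body": {"deltas": [0,0,-0.05,2.5,-1.5,0,0.7,0,0,-0.1,5.5,-3.3,0,0.7,0,0,-0.2,9,-5.4,0,0.7,0,0,-0.3,12.5,-7.5,0,0.7,0,0,-0.35,16,-9.6,0,0.7,0,0,-0.4,18.8,-11.3,0,0.7,0,0,-0.4,18.8,-11.3,0,0.7,0,0,-0.4,18.8,-11.3,0,0.7]}}

```text
time: 18.0
tool_pos: [0.4624, 0.2501, 0.18]
ee_rot: [-3.137, 0.0, 2.001]
wrist_force: [-0.5, -0.3, -1.6]
width: 0.0275
finger_force: 29.9
```

```bash
python3 - <<'E'
from h import *
s=snap('top');print(atz(s,[[177.2,261.3],[178,261.5]],.11).round(4))
s=snap('scene','s3.png');im=cv2.imread('pics/s3.png');u,v=proj(s,[[.462,.2515,.11]])[0];print(u,v)
u,v=int(u),int(v);cv2.imwrite('pics/s3c.png',cv2.resize(im[v-60:v+60,u-70:u+70],None,fx=5,fy=5,interpolation=cv2.INTER_CUBIC))
E
python3 go.py 0.462 0.2515 0.118 2.0
```

```text
[[0.4602 0.248  0.11  ]
 [0.4599 0.2464 0.11  ]]
202.07380561934949 157.12117879678863
[-0.003  0.    -0.001] [ 0.27 -0.03  6.29] t 18.1 [0.4635 0.2493 0.1809] [ 0.39  0.04  1.47 -0.    1.64 -0.04]
```

View pics/s3c.png

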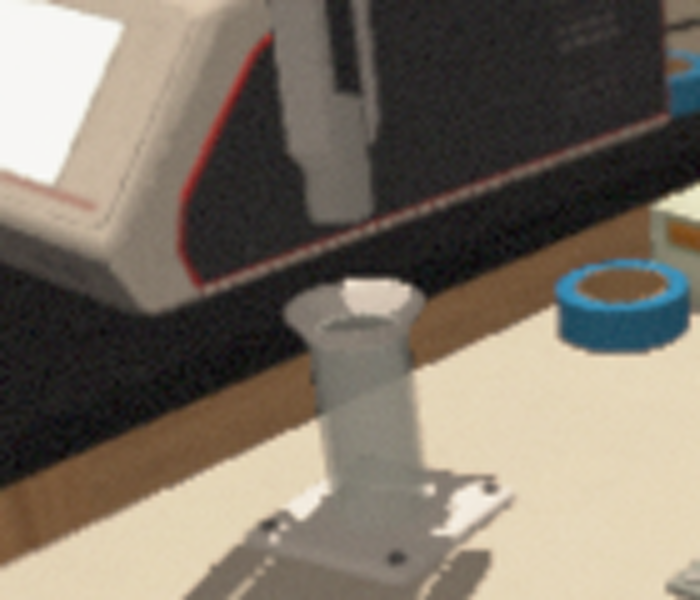

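The bushing is held upright over the mouth: mouth centre at crop (355,303), bushing bottom at (340,217), on the tube's leaning axis line. I'll aim at (0.4615, 0.2495).

Call:
{"method": "move_arm", "body": {"deltas": [0,0,0,0.1,-0.15,1,0.7,0,0,0,0.1,-0.15,2,0.7,0,0,0,0.1,-0.15,3,0.7,0,0,0,0.1,-0.15,4,0.7,0,0,0,0.1,-0.15,4.5,0.7,0,0,0,0.1,-0.15,4.5,0.7]}}

```text
time: 18.7
tool_pos: [0.4612, 0.2503, 0.1362]
ee_rot: [-3.139, -0.0, 2.0]
wrist_force: [-0.1, 0.3, -1.3]
width: 0.0276
finger_force: 29.9
```

Call:
{"method": "move_arm", "body": {"deltas": [0,0,0,0,0,0.4,0.7,0,0,0,0,0,0.8,0.7,0,0,0,0,0,1.2,0.7,0,0,0,0,0,1.4,0.7,0,0,0,0,0,1.4,0.7]}}

```text
time: 19.2
tool_pos: [0.4617, 0.2505, 0.1232]
ee_rot: [-3.141, -0.0, 2.0]
wrist_force: [-1.3, 0.2, -1.9]
width: 0.0275
finger_force: 29.9
```

Call:
{"method": "move_arm", "body": {"deltas": [0,0,0,0,0,0.3,0.7,0,0,0,0,0,0.5,0.7,0,0,0,0,0,0.5,0.7]}}

```text
time: 19.5
tool_pos: [0.4617, 0.2505, 0.1183]
ee_rot: [-3.141, -0.0, 2.0]
wrist_force: [0.5, -0.9, -1.5]
width: 0.0275
finger_force: 29.9
```

Call:
{"method": "move_arm", "body": {"deltas": [0,0,0,0,0,0,0.3,0,0,0,0,0,0,0,0,0,0,0,0,0,-0.15,0,0,0,0,0,0,-0.15,0,0,0,0,0,-3,-0.15,0,0,0,0,0,-6,-0.15,0,0,0,0,0,-6,-0.15]}}

```text
time: 20.2
tool_pos: [0.4644, 0.2517, 0.1839]
ee_rot: [3.132, 0.0, 2.0]
wrist_force: [-0.1, 0.2, 0.6]
width: 0.0542
finger_force: 0.0
```

```bash
python3 - <<'E'
from h import *
s=snap('scene','s4.png');im=cv2.imread('pics/s4.png')
cv2.imwrite('pics/s4c.png',cv2.resize(im[97:217,132:272],None,fx=5,fy=5,interpolation=cv2.INTER_CUBIC))
E
python3 go.py 0.5855 -0.044 0.18 1.595
```

```text
[ 0.006 -0.001  0.405] [-31.93  -1.19   0.13] t 20.25 [0.4633 0.2512 0.1814] [ 0.39  0.04  1.47  0.    1.63 -0.04]
```

View pics/s4c.png

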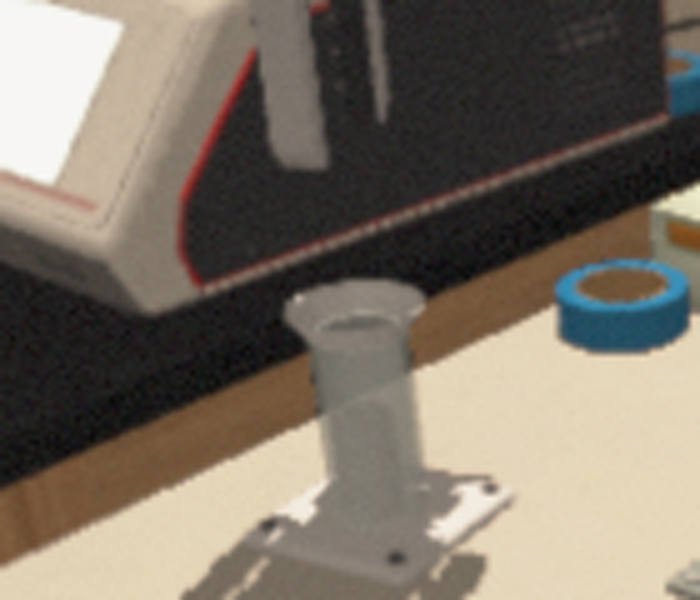

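The bushing slid down: a darker body shows in the lower half of the tube (crop 350-420, 400-520). Now the plug.

Call:
{"method": "move_arm", "body": {"deltas": [0,0,0.4,-31.9,-1.2,0,-0.1,0,0,0.4,-31.9,-1.2,0,-0.1,0,0,0.4,-31.9,-1.2,0,-0.1,0,0,0.4,-31.9,-1.2,0,-0.1,0,0,0.4,-31.9,-1.2,0,-0.1,0,0,0.4,-31.9,-1.2,3,-0.1,0,0,0.4,-31.9,-1.2,5,-0.1,0,0,0.4,-31.9,-1.2,5,-0.1]}}

```text
time: 21.05
tool_pos: [0.5807, -0.0471, 0.1214]
ee_rot: [-3.13, -0.002, 1.596]
wrist_force: [-0.6, -0.1, -0.9]
width: 0.0515
finger_force: 0.0
```

```bash
python3 go.py 0.5858 -0.044 0.022 1.595
```

```text
[-0.012 -0.002  0.001] [0.28 0.64 9.93] t 21.05 [ 0.5807 -0.0471  0.1214] [-0.18  0.2   1.41 -0.    1.54 -0.2 ]
```

Call:
{"method": "move_arm", "body": {"deltas": [0,0,0,0.2,0.3,2,-0.1,0,0,0,0.2,0.3,4,-0.1,0,0,0,0.2,0.3,5,-0.1,0,0,0,0.2,0.3,5,-0.1,0,0,0,0.2,0.3,5,-0.1]}}

```text
time: 21.55
tool_pos: [0.5869, -0.0417, 0.0792]
ee_rot: [3.141, -0.0, 1.601]
wrist_force: [-0.2, 0.2, 0.9]
width: 0.0516
finger_force: 0.0
```

```bash
python3 go.py 0.5858 -0.044 0.022 1.595
```

```text
[ 0.001 -0.     0.006] [-0.23 -0.12  5.72] t 21.55 [ 0.5869 -0.0417  0.0792] [-0.17  0.23  1.46  0.    1.45 -0.2 ]
```

Call:
{"method": "move_arm", "body": {"deltas": [0,0,0,-0.2,-0.1,2.5,-0.1,0,0,0,-0.2,-0.1,4.5,-0.1,0,0,0,-0.2,-0.1,5.5,-0.1,0,0,0,-0.2,-0.1,5.5,-0.1,0,0,0,-0.2,-0.1,5.5,0.1,0,0,0,-0.2,-0.1,5.5,0.7,0,0,0,-0.2,-0.1,5.5,0.7,0,0,0,-0.2,-0.1,5.5,0.7]}}

```text
time: 22.35
tool_pos: [0.5865, -0.0445, 0.0248]
ee_rot: [3.14, 0.0, 1.6]
wrist_force: [-1.4, 1.0, 2.2]
width: 0.0271
finger_force: 30.0
```

Call:
{"method": "move_arm", "body": {"deltas": [0,0,0,0,0,0,0.7,0,0,0,0,0,0,0.7,0,0,0,0,0,0,0.7]}}

```text
time: 22.65
tool_pos: [0.5865, -0.0445, 0.0248]
ee_rot: [3.14, 0.0, 1.6]
wrist_force: [-1.4, -0.0, 6.2]
width: 0.0271
finger_force: 30.0
```

The grip is close to the top bevel, so I'll regrip 4 mm lower.

Call:
{"method": "move_arm", "body": {"deltas": [0,0,0,0,0,0,0.2,0,0,0,0,0,0,0.1,0,0,0,0,0,0.2,0.1,0,0,0,0,0,0.4,0.1,0,0,0,0,0,0.4,0.1,0,0,0,0,0,0.4,0.7,0,0,0,0,0,0.4,0.7,0,0,0,0,0,0.4,0.7]}}

```text
time: 23.45
tool_pos: [0.5859, -0.0443, 0.0196]
ee_rot: [3.141, -0.0, 1.6]
wrist_force: [-0.3, -0.4, -0.1]
width: 0.0271
finger_force: 30.0
```

Call:
{"method": "move_arm", "body": {"deltas": [0,0,0,0,0,-2,0.7,0,0,0,0,0,-5,0.7,0,0,0,0,0,-9,0.7,0,0,0,0,0,-13,0.7,0,0,0,0,0,-16,0.7,0,0,0,0,0,-16,0.7,0,0,0,0,0,-16,0.7]}}

```text
time: 24.15
tool_pos: [0.5858, -0.0443, 0.1794]
ee_rot: [3.141, 0.0, 1.6]
wrist_force: [-1.0, 0.5, -1.8]
width: 0.0274
finger_force: 30.0
```

```bash
python3 go.py 0.4617 0.2505 0.18 2.0
```

```text
[ 0.   0.  -0.4] [ 29.84 -11.53  -0.07] t 24.15 [ 0.5858 -0.0443  0.1794] [-0.17  0.18  1.32  0.    1.64 -0.2 ]
```

Call:
{"method": "move_arm", "body": {"deltas": [0,0,-0.05,3,-1.2,0,0.7,0,0,-0.1,7,-2.7,0,0.7,0,0,-0.2,11,-4.3,0,0.7,0,0,-0.3,15,-5.8,0,0.7,0,0,-0.4,19,-7.3,0,0.7,0,0,-0.4,23,-8.9,0,0.7,0,0,-0.4,27,-10.4,0,0.7,0,0,-0.4,29.8,-11.5,0,0.7]}}

```text
time: 24.95
tool_pos: [0.4592, 0.2517, 0.1761]
ee_rot: [-3.136, -0.001, 2.002]
wrist_force: [0.5, -0.3, -1.2]
width: 0.0272
finger_force: 30.0
```

Call:
{"method": "move_arm", "body": {"deltas": [0,0,0,0,0,0,0.7,0,0,0,0,0,2,0.7,0,0,0,0,0,4,0.7,0,0,0,0,0,4,0.7,0,0,0,0,0,4,0.7]}}

```text
time: 25.45
tool_pos: [0.4613, 0.2491, 0.1378]
ee_rot: [-3.138, 0.0, 1.999]
wrist_force: [-0.0, 0.8, -1.4]
width: 0.0274
finger_force: 30.0
```

```bash
python3 go.py 0.4617 0.2505 0.112 2.0
```

```text
[-0.004  0.    -0.001] [0.12 0.1  2.58] t 25.45 [0.4613 0.2491 0.1378] [ 0.39  0.06  1.54 -0.    1.55 -0.04]
```

Call:
{"method": "move_arm", "body": {"deltas": [0,0,0,0.1,0,1,0.7,0,0,0,0.1,0,1.7,0.7,0,0,0,0.1,0,2.2,0.7,0,0,0,0.1,0,2.3,0.7,0,0,0,0.1,0,2.3,0.7,0,0,0,0.1,0,2.3,0.7]}}

```text
time: 26.05
tool_pos: [0.4619, 0.2511, 0.117]
ee_rot: [3.141, -0.0, 2.0]
wrist_force: [-0.1, -0.3, -0.8]
width: 0.0272
finger_force: 30.0
```

Call:
{"method": "move_arm", "body": {"deltas": [0,0,0,0,0,0.2,0.7,0,0,0,0,0,0.4,0.7,0,0,0,0,0,0.5,0.7,0,0,0,0,0,0.5,0.7]}}

```text
time: 26.45
tool_pos: [0.4615, 0.251, 0.1114]
ee_rot: [-3.141, -0.0, 2.0]
wrist_force: [-0.2, -0.0, -0.2]
width: 0.0271
finger_force: 30.0
```

Call:
{"method": "move_arm", "body": {"deltas": [0,0,0,0,0,0,0.3,0,0,0,0,0,0,0.1,0,0,0,0,0,0,-0.1,0,0,0,0,0,0,-0.15,0,0,0,0,0,-3,-0.15,0,0,0,0,0,-7,-0.15,0,0,0,0,0,-7,-0.15]}}

```text
time: 27.15
tool_pos: [0.4647, 0.2524, 0.1884]
ee_rot: [3.129, 0.0, 2.0]
wrist_force: [-0.4, -0.5, 0.6]
width: 0.0541
finger_force: 0.0
```

```bash
python3 - <<'E'
from h import *
s=snap('scene','s5.png');im=cv2.imread('pics/s5.png')
a=cv2.resize(im[127:217,162:242],None,fx=4.5,fy=4.5,interpolation=cv2.INTER_CUBIC)
s=snap('top','t5.png');im2=cv2.imread('pics/t5.png')
b=cv2.resize(im2[210:320,380:460],None,fx=3.6,fy=3.6,interpolation=cv2.INTER_CUBIC)
cv2.imwrite('pics/s5c.png',np.hstack([a[:396],b[:396]]))
E
python3 go.py 0.496 -0.254 0.18 3.288
```

```text
[ 0.003  0.002 -1.288] [-47.34 -17.99   0.25] t 27.25 [0.4624 0.2513 0.183 ] [ 0.39  0.04  1.47  0.    1.63 -0.04]
```

View pics/s5c.png

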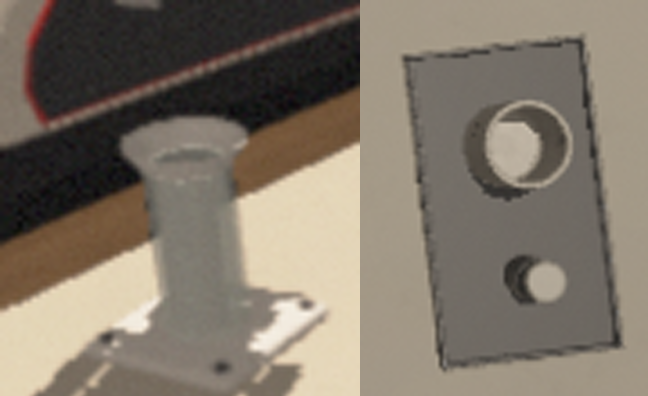

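The tube is now filled up to just under the mouth (crop 150-240, 185-330), so the plug sits on the bushing. The cell and vial are still upright in the tray. Next, take the cell back.

Call:
{"method": "move_arm", "body": {"deltas": [0,0,-1.29,-47.3,-18,-1,-1,0,0,-1.29,-47.3,-18,-1,-1,0,0,-1.29,-47.3,-18,-1,-1,0,0,-1.29,-47.3,-18,-1,-1,0,0,-1.29,-47.3,-18,-1,-1,0,0,-1.29,-47.3,-18,-1,-1,0,0,-1.29,-47.3,-18,-1,-1,0,0,-1.29,-47.3,-18,-1,-1]}}

```text
time: 28.05
tool_pos: [0.4849, -0.1007, 0.1866]
ee_rot: [3.141, -0.003, 3.059]
wrist_force: [0.4, 0.1, -0.9]
width: 0.0939
finger_force: 0.0
```

```bash
python3 go.py 0.4958 -0.2539 0.14 3.288
```

```text
[ 0.001 -0.003 -0.229] [ -2.36 -15.18   4.64] t 28.05 [ 0.4849 -0.1007  0.1866] [-0.32 -0.03  1.53  0.    1.65 -1.81]
```

Call:
{"method": "move_arm", "body": {"deltas": [0,0,-0.23,-2.3,-15.2,0,-1,0,0,-0.23,-2.3,-15.2,1,-1,0,0,-0.23,-2.3,-15.2,3,-1,0,0,-0.23,-2.3,-15.2,4.6,-1,0,0,-0.23,-2.3,-15.2,4.6,-1,0,0,-0.23,-2.3,-15.2,4.6,-1,0,0,-0.23,-2.3,-15.2,4.6,-1]}}

```text
time: 28.75
tool_pos: [0.496, -0.2517, 0.1434]
ee_rot: [-3.141, 0.001, -2.998]
wrist_force: [0.4, -0.4, -0.1]
width: 0.0937
finger_force: 0.0
```

```bash
python3 go.py 0.4958 -0.2539 0.03 3.288
```

```text
[-0.     0.001 -0.003] [ 0.06 -0.21 11.34] t 28.75 [ 0.496  -0.2517  0.1434] [-0.57  0.12  1.46  0.    1.56 -2.29]
```

Call:
{"method": "move_arm", "body": {"deltas": [0,0,0,0,-0.1,4,-1,0,0,0,0,-0.1,8,-1,0,0,0,0,-0.1,10.5,-1,0,0,0,0,-0.1,11.1,-1,0,0,0,0,-0.1,11.1,-1,0,0,0,0,-0.1,11.1,-0.5,0,0,0,0,-0.1,11.1,0,0,0,0,0,-0.1,11.1,0.3]}}

```text
time: 29.55
tool_pos: [0.4968, -0.2544, 0.0335]
ee_rot: [-3.139, 0.003, -3.0]
wrist_force: [-0.2, -0.2, 0.7]
width: 0.0738
finger_force: 0.0
```

Call:
{"method": "move_arm", "body": {"deltas": [0,0,0,0,0,0,0.3,0,0,0,0,0,0,0.3,0,0,0,0,0,0,0.3,0,0,0,0,0,0,0.3]}}

```text
time: 29.95
tool_pos: [0.4957, -0.2539, 0.0317]
ee_rot: [-3.142, 0.0, -3.0]
wrist_force: [0.6, -0.1, 0.7]
width: 0.0498
finger_force: 30.0
```

Call:
{"method": "move_arm", "body": {"deltas": [0,0,0,0,0,-4,0.3,0,0,0,0,0,-8,0.3,0,0,0,0,0,-12,0.3,0,0,0,0,0,-12,0.3,0,0,0,0,0,-12,0.3]}}

```text
time: 30.45
tool_pos: [0.4958, -0.2538, 0.1515]
ee_rot: [-3.141, 0.001, -3.0]
wrist_force: [-0.4, 0.0, -3.4]
width: 0.0499
finger_force: 30.0
```

```bash
python3 go.py 0.5388 0.062 0.15 3.166
```

```text
[-0.     0.001  0.118] [-8.72 30.65  0.15] t 30.45 [ 0.4958 -0.2538  0.1515] [-0.57  0.12  1.44  0.    1.58 -2.29]
```

Call:
{"method": "move_arm", "body": {"deltas": [0,0,0.02,-1.1,4,0,0.3,0,0,0.04,-2.3,8,0,0.3,0,0,0.06,-3.4,12,0,0.3,0,0,0.08,-4.6,16,0,0.3,0,0,0.1,-5.7,20,0,0.3,0,0,0.12,-6.8,24,0,0.3,0,0,0.12,-8,28,0,0.3,0,0,0.12,-8.7,30.6,0,0.3]}}

```text
time: 31.25
tool_pos: [0.5365, 0.0643, 0.1476]
ee_rot: [3.14, -0.007, -3.118]
wrist_force: [0.1, -0.4, -2.9]
width: 0.0492
finger_force: 30.0
```

Call:
{"method": "move_arm", "body": {"deltas": [0,0,0,0,0,0,0.3,0,0,0,0,0,3,0.3,0,0,0,0,0,6,0.3,0,0,0,0,0,8,0.3,0,0,0,0,0,8,0.3,0,0,0,0,0,8,0.3]}}

```text
time: 31.85
tool_pos: [0.5373, 0.0608, 0.0699]
ee_rot: [-3.141, -0.004, -3.12]
wrist_force: [0.9, -0.3, -1.1]
width: 0.05
finger_force: 30.0
```

```bash
python3 go.py 0.5388 0.062 0.0347 3.166
```

```text
[-0.    -0.004 -0.003] [-0.16  0.12  3.52] t 31.85 [0.5373 0.0608 0.0699] [ 0.01  0.14  1.59 -0.    1.42 -1.58]
```

Call:
{"method": "move_arm", "body": {"deltas": [0,0,0,-0.1,0.1,1.5,0.3,0,0,0,-0.1,0.1,2.8,0.3,0,0,0,-0.1,0.1,3.1,0.3,0,0,0,-0.1,0.1,3.2,0.3,0,0,0,-0.1,0.1,3.2,0.3,0,0,0,-0.1,0.1,3.2,0.3]}}

```text
time: 32.45
tool_pos: [0.54, 0.0626, 0.0402]
ee_rot: [3.142, 0.001, -3.12]
wrist_force: [0.2, -0.0, -2.7]
width: 0.0498
finger_force: 30.0
```

Call:
{"method": "move_arm", "body": {"deltas": [0,0,0,0,0,0.1,0.3,0,0,0,0,0,0.15,0.3,0,0,0,0,0,0.15,0.3]}}

```text
time: 32.75
tool_pos: [0.5396, 0.0625, 0.0382]
ee_rot: [3.142, 0.0, -3.12]
wrist_force: [0.5, -0.1, -2.4]
width: 0.0498
finger_force: 30.0
```

Call:
{"method": "move_arm", "body": {"deltas": [0,0,0,0,0,0.1,0.3,0,0,0,0,0,0.2,0.3,0,0,0,0,0,0.3,0.3,0,0,0,0,0,0.35,0.3,0,0,0,0,0,0.35,0.3,0,0,0,0,0,0.35,0.3]}}

```text
time: 33.35
tool_pos: [0.5395, 0.0625, 0.0348]
ee_rot: [3.142, -0.0, -3.12]
wrist_force: [-0.8, 0.4, 0.3]
width: 0.0499
finger_force: 30.0
```

Touching. Release, rise and go to the vial.

Call:
{"method": "move_arm", "body": {"deltas": [0,0,0,0,0,0.05,0.1,0,0,0,0,0,0.05,-0.4,0,0,0,0,0,0.05,-0.5,0,0,0,0,0,0.05,-0.5,0,0,0,0,0,-5,-0.5,0,0,0,0,0,-10,-0.5,0,0,0,0,0,-13,-0.5,0,0,0,0,0,-13,-0.5]}}

```text
time: 34.15
tool_pos: [0.5431, 0.0626, 0.1714]
ee_rot: [-3.142, 0.013, -3.12]
wrist_force: [0.5, 0.1, 0.3]
width: 0.0703
finger_force: 0.0
```

```bash
python3 go.py 0.4172 -0.266 0.17 3.288
```

```text
[-0.001  0.013 -0.124] [ 1.331e+01 -3.257e+01 -3.000e-02] t 34.15 [0.5431 0.0626 0.1714] [ 0.01  0.08  1.45  0.    1.6  -1.58]
```

Call:
{"method": "move_arm", "body": {"deltas": [0,0,-0.12,13.2,-32.5,0,-0.7,0,0,-0.12,13.2,-32.5,0,-0.7,0,0,-0.12,13.2,-32.5,0,-0.7,0,0,-0.12,13.2,-32.5,0,-0.7,0,0,-0.12,13.2,-32.5,0,-0.7,0,0,-0.12,13.2,-32.5,1,-0.7,0,0,-0.12,13.2,-32.5,3,-0.7,0,0,-0.12,13.2,-32.5,4,-0.7]}}

```text
time: 34.95
tool_pos: [0.4119, -0.2686, 0.1219]
ee_rot: [3.141, -0.003, -3.006]
wrist_force: [0.5, 0.7, -0.1]
width: 0.0799
finger_force: 0.0
```

Call:
{"method": "move_arm", "body": {"deltas": [0,0,0,0,0,0,-0.7,0,0,0,0,0,0,-0.7]}}

```text
time: 35.15
tool_pos: [0.4148, -0.2641, 0.1238]
ee_rot: [3.139, -0.001, -2.999]
wrist_force: [0.3, -0.0, -0.1]
width: 0.0801
finger_force: 0.0
```

```bash
python3 go.py 0.4172 -0.266 0.033 3.288
```

```text
[ 0.002 -0.001 -0.004] [-0.22 -0.24  9.08] t 35.15 [ 0.4148 -0.2641  0.1238] [-0.68 -0.01  1.63  0.    1.52 -2.4 ]
```

Call:
{"method": "move_arm", "body": {"deltas": [0,0,0,-0.1,-0.1,4,-0.7,0,0,0,-0.1,-0.1,7,-0.7,0,0,0,-0.1,-0.1,8.7,-0.7,0,0,0,-0.1,-0.1,8.7,-0.7,0,0,0,-0.1,-0.1,8.7,-0.4,0,0,0,-0.1,-0.1,8.7,0,0,0,0,-0.1,-0.1,8.7,0.4,0,0,0,-0.1,-0.1,8.7,0.8]}}

```text
time: 35.95
tool_pos: [0.4166, -0.2666, 0.0389]
ee_rot: [-3.14, 0.002, -2.999]
wrist_force: [0.6, -0.2, 0.8]
width: 0.0518
finger_force: 0.0
```

Call:
{"method": "move_arm", "body": {"deltas": [0,0,0,0,0,0,0.8,0,0,0,0,0,0,0.8,0,0,0,0,0,0,0.8,0,0,0,0,0,0,0.8,0,0,0,0,0,0,0.8,0,0,0,0,0,0,0.8]}}

```text
time: 36.55
tool_pos: [0.4158, -0.2662, 0.0376]
ee_rot: [3.142, -0.0, -3.0]
wrist_force: [0.4, 0.2, 0.7]
width: 0.0242
finger_force: 30.0
```

Call:
{"method": "move_arm", "body": {"deltas": [0,0,0,0,0,-4,0.8,0,0,0,0,0,-8,0.8,0,0,0,0,0,-12,0.8,0,0,0,0,0,-12,0.8,0,0,0,0,0,-12,0.8]}}

```text
time: 37.05
tool_pos: [0.4163, -0.2665, 0.1586]
ee_rot: [-3.14, 0.002, -3.0]
wrist_force: [-0.4, 0.7, -0.2]
width: 0.0241
finger_force: 30.0
```

```bash
python3 go.py 0.54 -0.042 0.155 3.166
```

```text
[-0.002  0.002  0.117] [-15.42  20.48   0.35] t 37.05 [ 0.4163 -0.2665  0.1586] [-0.68 -0.02  1.58  0.    1.59 -2.4 ]
```

Call:
{"method": "move_arm", "body": {"deltas": [0,0,0.02,-2.4,3.2,0,0.8,0,0,0.04,-4.8,6.4,0,0.8,0,0,0.06,-7.2,9.6,0,0.8,0,0,0.08,-9.6,12.8,0,0.8,0,0,0.1,-12,16,0,0.8,0,0,0.12,-14.4,19.2,0,0.8,0,0,0.12,-15.4,20.4,0,0.8,0,0,0.12,-15.4,20.4,0,0.8]}}

```text
time: 37.85
tool_pos: [0.5389, -0.0408, 0.1553]
ee_rot: [3.141, -0.004, -3.116]
wrist_force: [-0.6, -0.3, -0.5]
width: 0.0243
finger_force: 30.0
```

Call:
{"method": "move_arm", "body": {"deltas": [0,0,0,0,0,2,0.8,0,0,0,0,0,5,0.8,0,0,0,0,0,8,0.8,0,0,0,0,0,8,0.8,0,0,0,0,0,8,0.8]}}

```text
time: 38.35
tool_pos: [0.5384, -0.0436, 0.0771]
ee_rot: [-3.142, -0.002, -3.121]
wrist_force: [0.4, -1.1, 0.3]
width: 0.0244
finger_force: 30.0
```

```bash
python3 go.py 0.54 -0.042 0.0406 3.166
```

```text
[-0.    -0.002 -0.004] [-0.17  0.16  3.65] t 38.35 [ 0.5384 -0.0436  0.0771] [-0.19  0.13  1.58 -0.    1.43 -1.78]
```

Call:
{"method": "move_arm", "body": {"deltas": [0,0,0,0,0.1,1.5,0.8,0,0,0,0,0.1,2.8,0.8,0,0,0,0,0.1,3.2,0.8,0,0,0,0,0.1,3.4,0.8,0,0,0,0,0.1,3.4,0.8,0,0,0,0,0.1,3.4,0.8,0,0,0,0,0.1,3.4,0.8]}}

```text
time: 39.05
tool_pos: [0.5399, -0.0414, 0.0442]
ee_rot: [-3.141, 0.001, -3.119]
wrist_force: [-0.2, -0.5, 0.5]
width: 0.0243
finger_force: 30.0
```

Call:
{"method": "move_arm", "body": {"deltas": [0,0,0,0,0,0.1,0.8,0,0,0,0,0,0.2,0.8,0,0,0,0,0,0.25,0.8,0,0,0,0,0,0.25,0.8,0,0,0,0,0,0.25,0.8,0,0,0,0,0,0.25,0.8]}}

```text
time: 39.65
tool_pos: [0.5394, -0.0414, 0.0411]
ee_rot: [3.142, 0.0, -3.12]
wrist_force: [-0.2, -0.7, 0.2]
width: 0.0243
finger_force: 30.0
```

Call:
{"method": "move_arm", "body": {"deltas": [0,0,0,0,0,0.05,0.8,0,0,0,0,0,0.08,0.8,0,0,0,0,0,0.08,0.8,0,0,0,0,0,0.08,0.8]}}

```text
time: 40.05
tool_pos: [0.5395, -0.0414, 0.0406]
ee_rot: [3.142, 0.0, -3.12]
wrist_force: [-0.1, 0.5, 2.0]
width: 0.0245
finger_force: 30.0
```

Call:
{"method": "move_arm", "body": {"deltas": [0,0,0,0,0,0,0.4,0,0,0,0,0,0,0,0,0,0,0,0,0,-0.3,0,0,0,0,0,0,-0.3,0,0,0,0,0,-4,-0.3,0,0,0,0,0,-8,-0.3,0,0,0,0,0,-12,-0.3,0,0,0,0,0,-16,-0.3]}}

```text
time: 40.85
tool_pos: [0.5391, -0.0414, 0.2018]
ee_rot: [3.141, -0.0, -3.12]
wrist_force: [0.0, -0.3, -0.1]
width: 0.061
finger_force: 0.0
```

Call:
{"method": "move_arm", "body": {"deltas": [0,0,0,5,-5,0,-0.3,0,0,0,10,-10,0,-0.3,0,0,0,14,-15,0,-0.3,0,0,0,14,-20,0,-0.3,0,0,0,14,-20,0,-0.3,0,0,0,14,-20,0,-0.3]}}

```text
time: 41.45
tool_pos: [0.4014, -0.2491, 0.2001]
ee_rot: [-3.14, -0.001, -3.128]
wrist_force: [0.4, 0.2, 0.0]
width: 0.0612
finger_force: 0.0
```

```bash
python3 - <<'E'
from h import *
s=snap('top','t6.png');C=cloud(s);im=cv2.imread('pics/t6.png')
a=cv2.resize(im[170:260,245:355],None,fx=4,fy=4,interpolation=cv2.INTER_CUBIC)
s2=snap('scene','s6.png');b=cv2.resize(cv2.imread('pics/s6.png')[137:227,162:242],None,fx=4,fy=4,interpolation=cv2.INTER_CUBIC)
cv2.imwrite('pics/f6.png',np.hstack([a,b]))
for k,(u0,u1,v0,v1),z in[('cell',(258,292,210,245),.076),('vial',(316,332,218,238),.068),('tin',(383,420,153,192),.024),('weight',(292,308,192,208),.046)]:
    c=C[v0:v1,u0:u1].reshape(-1,3);p=c[abs(c[:,2]-z)<.008];print(k,p.mean(0).round(4),[((p[:,i].min()+p[:,i].max())/2).round(4) for i in(0,1)])
print(robot.get_obs()['tool_pos'],robot.get_obs()['qvel'].round(3))
E
```

```text
cell [0.5389 0.0622 0.076 ] [np.float64(0.5389), np.float64(0.0621)]
vial [ 0.5404 -0.0423  0.0686] [np.float64(0.5408), np.float64(-0.0425)]
tin [ 0.6639 -0.2098  0.0246] [np.float64(0.6641), np.float64(-0.2104)]
weight [0.5982 0.0103 0.0464] [np.float64(0.5978), np.float64(0.0102)]
[ 0.40329775 -0.24516626  0.20010847] [ 0.052 -0.003  0.002  0.007  0.002  0.001]
```

View pics/f6.png

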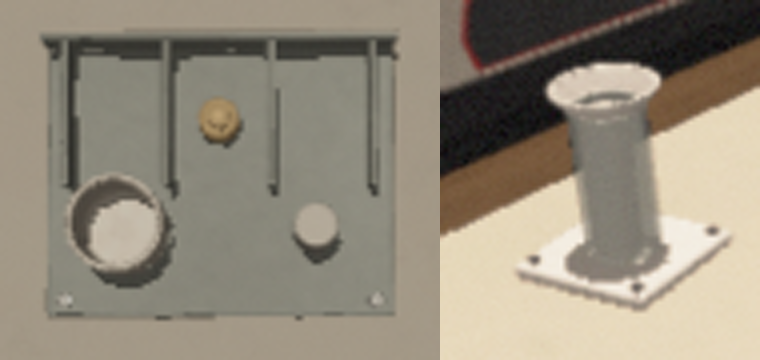

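The cell (crop 117,222) and vial (316,225) are back within about 1 mm of their starting places. The tube is filled with both parts (crop 580-655, 120-250), and the tin and weight have not moved. Handing in.

```bash
python3 -c "
from bench import robot
print(robot.close_job())"
```

```text
the job is handed in; nothing more can be done
None
```

The job is handed in, and no verdict was reported back: the last images show bushing and plug stacked in the feed tube, cell and vial upright in the rack within about 1 mm of their starts, and the weight and tin not moved.

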